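# Set the sanding fixture for its second pass

### The arm

A 6-joint arm with a two-finger parallel gripper is mounted at the origin on the work surface. World frame = base frame: x ahead of the robot, y to its left, z up, the work surface at z = 0. Lengths are in m, angles in rad, forces in N, time in s.
With the tool pointing down it reaches from about 0.35 to 0.975 m from the base axis. Payload 4.9 kg.
Tool frame: the origin (TCP) lies on the centre line of the jaws, within the pads' length; the fingertips stand manip.tip_reach ahead of it and the grasp point (between the pads) is the TCP (manip.tip_reach is the distance from the TCP to the fingertips, in m); z points along the fingers, y is the line along which they close (so a half turn about z gives the same grasp; the last joint's range is limited). The gripper opens to 85 mm and grips with 20 to 120 N. Pads are 22 mm wide; open, the fingers measure 114 mm over their backs; the gripper's body (76 mm by 85 mm) begins 54 mm behind the grasp point. The pads swing forward as they close: fully open they stand 13 mm farther back than shut.
Start: joints at [-1.257, 0.053, 1.613, -0, 1.476, -0.119], TCP at [0.262, -0.567, 0.25] pointing down, gripper open.
Joint ranges: [-3.01, 3.01], [-1.01, 2.22], [0.06, 2.58], [-1.02, 4.17], [0.09, 2.62], [-3.14, 3.14]. Speed limits (rad/s): [2.57, 2.57, 3.14, 3.14, 3.14, 3.14].

### API

Orientations are given as a unit quaternion [w, x, y, z].
In Python, from plant import manip gives the robot as it stands. The module is installed in compiled form; this text tells all that it offers.
- The arm moves only by the tool move_arm, never from a script. Its argument "rows" is a list of rows, each a list of 7 numbers: the shift along the tool's x, y, z in cm, then the turn, a rotation vector about the tool's x, y, z in degrees, then the opening, from -1 (shut) to 1 (fully open). In form: [[tx, ty, tz, ax, ay, az, jaw], ...]. A call has 1 to 20 rows; each row shifts and turns the commanded pose from where the row before left it, along the tool's axes as they then stand; what a row does not reach is not made up. A row lasts 1/12 s, in which the tool goes at most 41.7 mm and 7.16 degrees, less where a joint would pass 70% of its speed; a pose out of reach is approached as far as the arm can. A call is refused whole if a number of a shift passes 4.17 or a number of a turn 7.16, either way. A call with a gripper value outside its range is refused whole. The fingers move at their own pace and stop on an object; the grip force is fixed at half the most. Time passes only in rows, so rows that do not move let the fingers close. It gives the time, the measured TCP pose, the force, the opening and the grip force at its end, in the units of the state.
- manip.state(): the state, without advancing time (a new reading comes with each control period).
- manip.grab_frame(name): name is "scene" or "side" or "wrist"; returns a dict with "img" (420x560x3 uint8, blue, green, red), "mtx" (3x3 intrinsics, pixels), "R" (3x3) and "t" (3): a world point X has camera coordinates R X + t. Camera axes: x right, y down, z forward; pixel columns grow to the right and rows downward; lengths in m; the calibration is good to about 2 mm. A picture is of the moment at which its call begins. There is no depth.
- manip.job_done(): hands the job in; it is judged then, once.
The state is a dict: "time": time; "joint_pos": joint angles; "joint_vel": joint speeds; "joint_efforts": joint torques, N m; "tool_pos": TCP position; "tool_rot": TCP orientation; "contact_force": force on the tool from outside, world axes, zero at the start; "ft_torque": the same for the moment, N m; "gripper_width": opening from 0.0 (shut) to 1.0 (fully open); "grasp_force": force on a finger pad.
Only numpy, scipy, OpenCV 4.12 (cv2) and the standard library are available. Lean on these libraries where they do the work, as an engineer would, in place of code of your own. Each camera call takes 0.05 s, during which the arm holds its last target. There are 200 camera calls.

### The job

The bent bracket's first edge is sanded: turn it a quarter turn on the bed so that the outer face of its short leg rests flat against the fence, and let go of it. Then free the locating block, which sticks between the two stiff jaws of its holder: rock it from side to side, while it is still down in the holder, until both jaws have been pushed back, without yanking it or pushing the jaws with the gripper, and lift it straight up. Finish while still holding the block, upright, a finger's breadth or two clear above the holder; leave everything else where it is.

Things in the scene. Friction and masses are not known exactly. Their poses are not given: they have to be found in the camera images.
- fixture: fixed sanding fixture: a grey bed plate 200 (x) x 180 (y) x 6 mm thick with an upright steel fence bar along its far (+x) edge; origin under the centre of the plate. It may stand left or right of the robot, with the holder on the other side
- fence_face (a point): middle of the working face of the fence, at the level of the bed plate top (6 mm above the bench), 85 mm along +x from the fixture origin. Axes as the fixture: the face looks to -x; the fence is 170 mm long in y, 32 mm high above the bed and 12 mm thick
- bracket: loose L-shaped aluminium bracket (140 g) on edge on the bed, 40 mm tall, 8 mm thick. Origin: outer corner of the L, underside. Long leg 100 mm along +x (outer face y = 0), short leg 60 mm along +y (outer face x = 0). At the start the outer face of the long leg looks to the fence, 35 to 90 mm off; a quarter turn counter-clockwise from above gives bracket yaw = fixture yaw + 180 deg
- short_end (a point): free end of the outer face of the short leg, at the underside: 60 mm along the bracket +y from its origin. The bracket may stand anywhere along the fence, with its whole short leg on it
- holder: fixed block holder, base 90 (x) x 110 (y) x 8 mm, origin under its centre. Its pocket (floor 8 mm above the bench, 39 mm in x, 29 mm in y, end walls up to 42 mm) takes the foot of the block. Two steel jaws 36 mm long in x, from 33 to 48.5 mm above the bench, stand on the +y and -y sides, edges 8.5 to 9.5 mm from the centre at the start, overhanging the foot
- block: loose steel block, 300 g, 100 mm tall, upright in the holder, axes as the holder's, origin under its foot. Body 36 (x) x 14 mm (y), flat-sided to 88 mm, two prongs on top. Foot: a roll 26 mm across along x, centre 13 mm above the origin, 12 mm flat below; a straight pull jams. Grip near the top across the 14 mm and tilt about the roll to +y and -y, some 0.3 rad, to push the jaws back
- jaw_left (a joint): travel (m) of the jaw on the holder +y side: 0 closed to 0.012 fully back; it slides stiffly (about 16 N) and stays where pushed. The foot passes when both jaws are beyond about 0.005
- jaw_right (a joint): the same for the jaw on the holder -y side
- glue_jar: small closed jar, 36 mm across, 50 mm tall, between the fixture and the holder; origin under its centre (a bystander, not to be disturbed)
- screwdriver: screwdriver lying beyond the fixtures (a bystander, not to be disturbed)
- wrench: flat wrench lying beyond the fixtures (a bystander, not to be disturbed)
- sanding_block: cork sanding block 40 x 90 x 30 mm, beyond the fixtures (a bystander, not to be disturbed)
- cup: white ceramic cup, 90 mm tall, 70 mm across, to the left (a bystander, not to be disturbed)
- tape_roll: cardboard ring 90 mm across, 20 mm tall, to the right (a bystander, not to be disturbed)
- brush: brush lying to the left (a bystander, not to be disturbed)

How it is judged:
On the way, in this order (a step that is already met when the one before it is completed fails the run):
1. the bracket stands with its short leg flat against the fence, released (x of bracket in the frame of fence_face between -0.0035 and 0.004 m and x of short_end in the frame of fence_face above -0.0035 m and angle between the x axis of bracket and the x axis of fixture, either way round below 0.06 rad and z of bracket in the frame of fence_face below 0.004 m and y of bracket in the frame of fence_face below 0.09 m and y of short_end in the frame of fence_face above -0.09 m and angle between bracket's own z axis and vertical below 0.06 rad and contact force between the fingers and bracket below 0.3 N and linear speed of bracket below 0.02 m/s), for 0.2 s.
2. both jaws have been pushed back by rocking, the foot of the block still down in the holder (value of joint each of jaw_left, jaw_right above 0.0038 m and z of block in the frame of holder below 0.0125 m and horizontal distance between block and holder below 0.01 m), for 0.05 s.
At the end, for the whole second after the job is handed in: Bracket on the bed, released, its whole short leg along the fence, both ends within 3.5 mm of it, square within 0.06 rad. Block held still by the fingers, upright within 0.2 rad, within 30 mm of over the holder, underside 50 to 105 mm above the bench, not touching the holder (x of bracket in the frame of fence_face between -0.0035 and 0.004 m and x of short_end in the frame of fence_face above -0.0035 m and angle between the x axis of bracket and the x axis of fixture, either way round below 0.06 rad and z of bracket in the frame of fence_face below 0.004 m and y of bracket in the frame of fence_face below 0.09 m and y of short_end in the frame of fence_face above -0.09 m and angle between bracket's own z axis and vertical below 0.06 rad and contact force between the fingers and bracket below 0.3 N and z of block in the frame of holder between 0.05 and 0.105 m and horizontal distance between block and holder below 0.03 m and angle between block's own z axis and vertical below 0.2 rad and contact force between the fingers and block above 2 N and contact force between block and holder below 0.2 N and linear speed of block below 0.03 m/s); the arm keeps its last pose, push and grip.
It fails at once if the gripper pushed on the holder or its jaws (contact force between the fingers and holder above 8 N).
It fails at once if the block was pulled hard straight up against the jaws (contact force between block and holder above 60 N and z of block in the frame of holder above 0.0095 m and angle between block's own z axis and vertical below 0.08 rad).
It fails at once if a bystander was disturbed (distance of any of glue_jar, screwdriver, wrench, sanding_block, cup, tape_roll, brush from where it was at the start of the episode above 0.025 m).
It also fails if it takes over 61 s, if anything falls off the work surface, if the arm or the gripper's body presses on something with over 40 N, if the wrist force passes 120 N, or if a joint passes its speed limit or range.

## Working session

There is one attempt and no reset: what is moved stays moved. The work goes in short steps, Python scripts to look and compute and a tool call to move; the robot and the scene stay as the last step left them, time stands still between calls to the robot, and variables do not carry over. Pictures are saved under pics/ and viewed, at most 10 in all, crops included, and the job is handed in when it is done.

Besides the shell and the picture viewer there is one more tool, called after "Emit:" as name([rows], argument=value, ...), one row to a line, values as JSON. move_arm: Moves the arm, as the interface text tells. Its arguments: {"type":"object","properties":{"rows":{"type":"array","items":{"type":"array","items":{"type":"number"}}}},"required":["rows"]}

```bash
mkdir -p pics
python3 - <<'E'
from plant import manip
import cv2,numpy as np
print(manip.state()); print(manip.tip_reach)
for n in ["scene","side"]:
    f=manip.grab_frame(n); cv2.imwrite(f"pics/{n}0.png",f["img"]); np.savez(f"{n}0.npz",**f); print(n,f["mtx"],f["R"],f["t"])
E
```

```text
{'time': 0.0, 'joint_pos': array([-1.25702902e+00,  5.33533992e-02,  1.61424779e+00,  1.04377688e-05,
        1.47600571e+00, -1.18996426e-01]), 'joint_vel': array([-0.0001847 ,  0.00198851,  0.00084278,  0.00178804, -0.00147482,
       -0.00169409]), 'joint_efforts': array([-6.23212018e-04, -3.93681121e+01, -3.70177746e+01, -9.25045470e-05,
        7.14503549e-03, -1.14502635e-05]), 'tool_pos': array([ 0.26194216, -0.56683653,  0.24909273]), 'tool_rot': array([-1.00285467e-03,  9.76680256e-01,  2.14696677e-01, -9.27536756e-05]), 'contact_force': array([ 0.28600569, -0.00111968,  0.03166913]), 'ft_torque': array([-0.00525795,  0.03264905, -0.01578897]), 'grasp_force': 0.0, 'gripper_width': 0.9973649388864222}
0.019
scene [[396.45004991   0.         282.25071909]
 [  0.         396.45004991 198.77384068]
 [  0.           0.           1.        ]] [[-0.52734013  0.84960924 -0.0087477 ]
 [ 0.51320588  0.31030039 -0.80020834]
 [-0.67714999 -0.42647135 -0.59965831]] [ 0.32235895 -0.25861983  1.3951116 ]
side [[421.71269883   0.         281.81397802]
 [  0.         421.71269883 207.20156863]
 [  0.           0.           1.        ]] [[-0.96650577 -0.25581958 -0.0205654 ]
 [-0.13710907  0.58242047 -0.80124123]
 [ 0.2169509  -0.77158457 -0.59798793]] [0.58411418 0.12424288 0.92533772]
```

View pics/scene0.png

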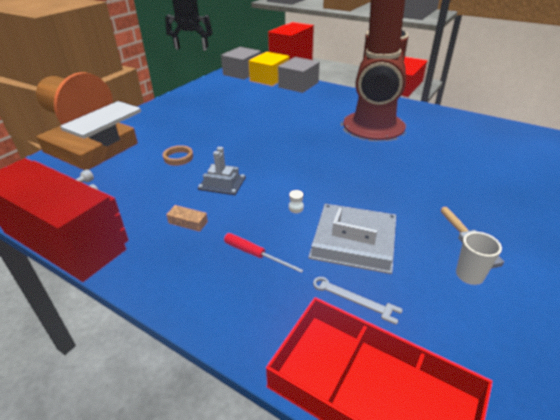

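View pics/side0.png

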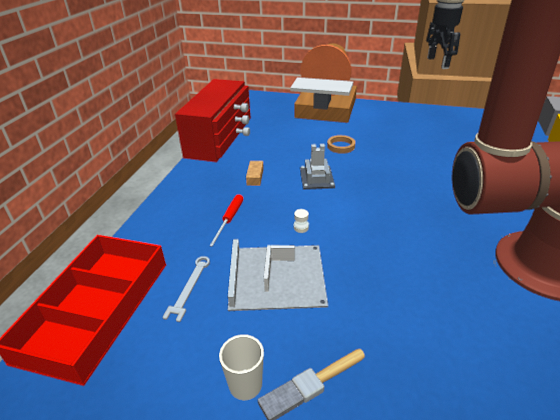

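The scene view shows the bed plate at about (353,237) with the L bracket on it. Its fence bar faces away from the robot. The holder and block are at (221,175) and the jar at (296,201). In the side view the plate is at (278,277) and the holder at (318,172). I'll take rough positions from these, then look closer with the wrist camera.

```bash
cat > h.py <<'E'
import numpy as np
from scipy.spatial.transform import Rotation as Ro
from plant import manip
def plane(f,uv,z):
    d=f["R"].T@np.linalg.inv(f["mtx"])@np.array([*uv,1.]); c=-f["R"].T@f["t"]
    return c+d*(z-c[2])/d[2]
def tri(obs):
    A=[];b=[]
    for f,uv in obs:
        d=f["R"].T@np.linalg.inv(f["mtx"])@np.array([*uv,1.]); d/=np.linalg.norm(d); c=-f["R"].T@f["t"]
        P=np.eye(3)-np.outer(d,d); A.append(P); b.append(P@c)
    return np.linalg.solve(sum(A),sum(b))
def proj(f,X):
    p=f["mtx"]@(f["R"]@np.asarray(X)+f["t"]); return p[:2]/p[2]
def pose():
    s=manip.state(); q=s["tool_rot"]; return s["tool_pos"],Ro.from_quat([q[1],q[2],q[3],q[0]])
def togo(p,yaw):
    """shift (cm) and turn (deg), current tool axes, to tool-down at p with tool y (closing line) at world angle yaw"""
    t,R=pose(); y=np.array([np.cos(yaw),np.sin(yaw),0]); z=np.array([0,0,-1.])
    G=Ro.from_matrix(np.c_[np.cross(y,z),y,z]); H=Ro.from_matrix(np.c_[-np.cross(y,z),-y,z])
    a=[(R.inv()*g).as_rotvec(degrees=True) for g in (G,H)]
    i=int(np.linalg.norm(a[1])<np.linalg.norm(a[0]))
    return np.round(R.inv().apply(np.array(p)-t)*100,2),[np.round(k,2) for k in a],i
E
python3 - <<'E'
from h import *
S=np.load("scene0.npz");D=np.load("side0.npz")
print("block top",tri([(S,(219,150)),(D,(318,147))]))
print("plate corners S",[plane(S,u,.006).round(3) for u in [(322,206),(397,214),(391,268),(312,260)]])
print("plate corners D",[plane(D,u,.006).round(3) for u in [(232,248),(322,246),(327,305),(229,306)]])
print("holder D",[plane(D,u,.008).round(3) for u in [(306,167),(331,167),(334,186),(300,187)]])
print("jar",plane(D,(301,228),0))
print("bracket corner top tri", tri([(S,(335,209)),(D,(268,247))]))
t,R=pose();print(R.as_matrix().round(3));
f=manip.grab_frame("wrist");print("wrist cam in tool",R.inv().apply(-f["R"].T@f["t"]-t),(R.inv().as_matrix()@f["R"].T).round(3),f["mtx"])
E
```

```text
block top [ 0.55844369 -0.22780131  0.10445208]
plate corners S [array([0.513, 0.06 , 0.006]), array([0.446, 0.234, 0.006]), array([0.629, 0.284, 0.006]), array([0.696, 0.129, 0.006])]
plate corners D [array([0.692, 0.12 , 0.006]), array([0.491, 0.065, 0.006]), array([0.449, 0.234, 0.006]), array([0.638, 0.284, 0.006])]
holder D [array([ 0.6  , -0.267,  0.008]), array([ 0.528, -0.283,  0.008]), array([ 0.503, -0.185,  0.008]), array([ 0.594, -0.159,  0.008])]
jar [0.55393821 0.00527144 0.        ]
bracket corner top tri [0.59096492 0.13722534 0.06359746]
[[ 0.908  0.419 -0.001]
 [ 0.419 -0.908  0.002]
 [ 0.    -0.002 -1.   ]]
wrist cam in tool [ 0.0681866  -0.0010996  -0.12540953] [[-0.001 -0.963 -0.268]
 [ 1.    -0.001 -0.   ]
 [-0.    -0.268  0.963]] [[370.87516637   0.         276.39789976]
 [  0.         370.87516637 217.97710631]
 [  0.           0.           1.        ]]
```

Emit:
move_arm([
  [3.13, -1.36, 0.2, 0, 0, 0, 1],
  [3.13, -1.36, 0.2, 0, 0, 0, 1],
  [3.13, -1.36, 0.2, 0, 0, 0, 1],
  [3.13, -1.36, 0.2, 0, 0, 0, 1],
  [3.13, -1.36, 0.2, 0, 0, 0, 1],
  [3.13, -1.36, 0.2, 0, 0, 0, 1],
  [3.13, -1.36, 0.2, 0, 0, 0, 1],
  [3.13, -1.36, 0.2, 0, 0, 0, 1],
  [3.13, -1.36, 0.2, 0, 0, 0, 1],
  [3.13, -1.36, 0.2, 0, 0, 0, 1],
  [3.13, -1.36, 0.2, 0, 0, 0, 1],
  [3.13, -1.36, 0.2, 0, 0, 0, 1],
  [3.13, -1.36, 0.2, 0, 0, 0, 1],
  [3.13, -1.36, 0.2, 0, 0, 0, 1],
  [0, 0, 0, 0, 0, 0, 1],
  [0, 0, 0, 0, 0, 0, 1],
])

```text
time: 1.48
tool_pos: [0.5805, -0.2093, 0.2215]
tool_rot: [-0.0, 0.976, 0.216, -0.001]
contact_force: [-0.8, 0.0, -0.4]
gripper_width: 1.002
grasp_force: 0.0
```

Run:
```python
from h import *
import cv2
f=manip.grab_frame("wrist"); np.savez("w1.npz",**f); cv2.imwrite("pics/w1.png",f["img"]); print(pose()[0])
```

```text
[ 0.57993638 -0.21032922  0.22175731]
```

View pics/w1.png

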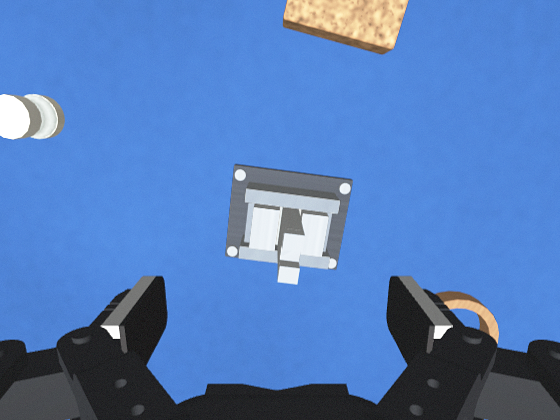

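The screws of the holder base are at (240,175), (345,188), (232,251) and (332,264), and the prong tops are at (293,245) and (289,275). Next I'll go to the fixture.

Emit:
move_arm([
  [1.68, -3.63, -0.3, 0, 0, -6.7, 1],
  [2.1, -3.41, -0.3, 0, 0, -6.7, 1],
  [2.48, -3.14, -0.3, 0, 0, -6.7, 1],
  [2.83, -2.83, -0.3, 0, 0, -6.7, 1],
  [3.14, -2.48, -0.3, 0, 0, -6.7, 1],
  [3.41, -2.1, -0.3, 0, 0, -6.7, 1],
  [3.63, -1.68, -0.3, 0, 0, -6.7, 1],
  [3.8, -1.25, -0.3, 0, 0, -6.7, 1],
  [3.92, -0.8, -0.3, 0, 0, -6.7, 1],
  [3.99, -0.33, -0.3, 0, 0, -6.7, 1],
  [2, 0, 0, 0, 0, -6.7, 1],
  [0, 0, 0, 0, 0, -6.7, 1],
  [0, 0, 0, 0, 0, 0, 1],
  [0, 0, 0, 0, 0, 0, 1],
])

```text
time: 2.7
tool_pos: [0.5803, 0.2083, 0.2523]
tool_rot: [0.0, 0.609, 0.793, -0.0]
contact_force: [0.9, -0.9, -0.1]
gripper_width: 1.001
grasp_force: 0.0
```

Run:
```python
from h import *
import cv2
W=np.load("w1.npz")
sc=np.array([plane(W,u,.009) for u in [(240,175),(345,188),(232,251),(332,264)]]); print(sc.round(4),sc.mean(0))
for a,b in [(0,1),(2,3),(2,0),(3,1)]: d=sc[b]-sc[a]; print(np.degrees(np.arctan2(d[1],d[0])),np.linalg.norm(d))
print("prongs",plane(W,(293,245),.1),plane(W,(289,275),.1))
f=manip.grab_frame("wrist"); np.savez("w2.npz",**f); cv2.imwrite("pics/w2.png",f["img"]); print(manip.state()["joint_pos"],pose()[0])
```

```text
[[ 0.5794 -0.1716  0.009 ]
 [ 0.6093 -0.2645  0.009 ]
 [ 0.5081 -0.1941  0.009 ]
 [ 0.5369 -0.2882  0.009 ]] [ 0.5584264  -0.22959736  0.009     ]
-72.17820688955271 0.09755319566882263
-72.9638919826116 0.09847989714977688
17.469248591997676 0.07478275822017014
18.16594898557989 0.07613310801254293
prongs [ 0.56646396 -0.22740296  0.1       ] [ 0.54454316 -0.23471444  0.1       ]
[ 2.23633733e-01  3.17930536e-02  1.63119778e+00 -3.04957125e-04
  1.47879843e+00 -3.68995609e-02] [0.58032417 0.20800155 0.25224116]
```

View pics/w2.png

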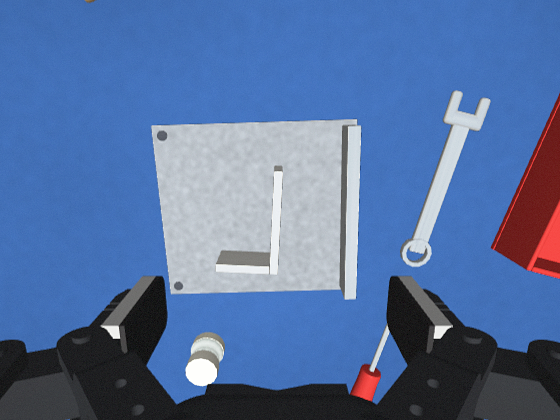

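Run:
```python
import cv2
i=cv2.imread("pics/w2.png")[110:305,140:370]; cv2.imwrite("pics/w2c.png",cv2.resize(i,None,fx=3,fy=3,interpolation=cv2.INTER_CUBIC))
```

```text
(no output)
```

View pics/w2c.png

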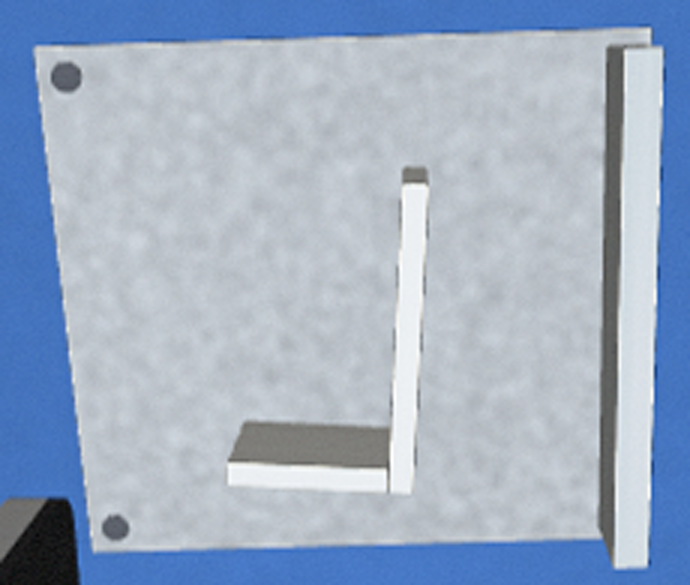

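The crop shows the working-face top edge of the fence running from (625,47) to (614,568) and its base line from (607,46) to (600,535). The bracket's top corner is at (412,493), its long end at (428,183), and its short end at (229,486).

Run:
```python
from h import *
W=np.load("w2.npz");S=np.load("scene0.npz");D=np.load("side0.npz")
F=lambda u,v:(140+u/3-.33,110+v/3-.33)
def an(a,b):
    d=b-a; return np.degrees(np.arctan2(d[1],d[0])).round(2),np.linalg.norm(d).round(4)
ft=[plane(W,F(*p),.038) for p in [(614,568),(625,47)]]; fb=[plane(W,F(*p),.006) for p in [(600,535),(607,46)]]
pc=[plane(W,F(*p),.006) for p in [(93,552),(36,46)]]; 
bc,bl,bs=[plane(W,F(*p),.046) for p in [(412,493),(428,183),(229,486)]]
print("fence top",ft,an(*ft),"base",fb,an(*fb),"plate -x",an(*pc),pc)
print("bracket",bc,bl,bs,an(bc,bl),an(bc,bs))
y=np.arctan2(*(ft[1]-ft[0])[1::-1])-np.pi/2
for yy in (y,):
    ex=np.array([np.cos(yy),np.sin(yy),0]);ey=np.array([-np.sin(yy),np.cos(yy),0]);
    m=(ft[0]+ft[1])/2
    print("yaw",np.degrees(yy),"mid",m,"rel corner",(bc-m)@ex,(bc-m)@ey,"long end",(bl-m)@ex,(bl-m)@ey,"short",(bs-m)@ex,(bs-m)@ey)
print("height long end tri", tri([(W,F(428,183)),(S,(377,226)),(D,(268,247))]))
t,R=pose()
for n,X in [("corner",bc),("long",bl)]: print(n,"px S",proj(S,X),"px D",proj(D,X))
g=bc+.45*(bl-bc)
```

```text
fence top [array([0.67530885, 0.11894059, 0.038     ]), array([0.62645455, 0.2824596 , 0.038     ])] (np.float64(106.63), np.float64(0.1707)) base [array([0.67689603, 0.11565139, 0.006     ]), array([0.62672426, 0.28196717, 0.006     ])] (np.float64(106.79), np.float64(0.1737)) plate -x (np.float64(106.39), np.float64(0.1806)) [array([0.49886379, 0.06111044, 0.006     ]), array([0.44789686, 0.23433799, 0.006     ])]
bracket [0.60146    0.13134635 0.046     ] [0.58020602 0.22955328 0.046     ] [0.54381838 0.11851442 0.046     ] (np.float64(102.21), np.float64(0.1005)) (np.float64(-167.45), np.float64(0.0591))
yaw 16.634479389276482 mid [0.6508817 0.2007001 0.038    ] rel corner -0.06720697051618121 -0.05230362288657303 long end -0.059458275205330494 0.04787766191104302 short -0.12610965429864585 -0.04809776065270882
height long end tri [0.58287816 0.22294069 0.08966564]
corner px S [333.27419878 222.44958197] px D [267.3709803  244.24193696]
long px S [377.67136325 232.03937921] px D [263.71754701 277.70271793]
```

Run:
```python
from h import *
W=np.load("w2.npz");D=np.load("side0.npz")
print("corner tri",tri([(W,(277,274)),(D,(268,247))]))
print(togo([.588,.1745,.032],np.radians(12.25)))
```

```text
corner tri [0.60275165 0.12522124 0.03214463]
(array([-3.43, -0.12, 22.03]), [array([-0.01,  0.02,  2.68]), array([-3.0000e-02, -2.0000e-02, -1.7732e+02])], 0)
```

Emit:
move_arm([
  [-1.7, -0.1, 0, 0, 0, 2.7, 0.7],
  [-1.7, 0, 2, 0, 0, 0, 0.7],
  [0, 0, 3, 0, 0, 0, 0.7],
  [0, 0, 3, 0, 0, 0, 0.7],
  [0, 0, 3, 0, 0, 0, 0.7],
  [0, 0, 3, 0, 0, 0, 0.7],
  [0, 0, 3, 0, 0, 0, 0.7],
  [0, 0, 3, 0, 0, 0, 0.7],
  [0, 0, 2, 0, 0, 0, 0.7],
  [0, 0, 0, 0, 0, 0, 0.7],
])

```text
time: 3.58
tool_pos: [0.5833, 0.1738, 0.0266]
tool_rot: [-0.003, 0.628, 0.779, -0.004]
contact_force: [-1.1, -0.6, -0.4]
gripper_width: 0.847
grasp_force: 0.0
```

Run:
```python
from h import *
import cv2
f=manip.grab_frame("wrist"); np.savez("w3.npz",**f); cv2.imwrite("pics/w3.png",f["img"]);print(manip.state()["joint_pos"], togo([.588,.1745,.032],np.radians(12.25)))
```

```text
[ 1.67842366e-01  2.53110237e-01  1.78631414e+00 -1.24651181e-04
  1.10830845e+00 -4.65831479e-02] (array([-0.05,  0.28, -0.25]), [array([-0.35, -0.01,  0.04]), array([ 2.0000e-02, -5.5000e-01, -1.7996e+02])], 0)
```

View pics/w3.png

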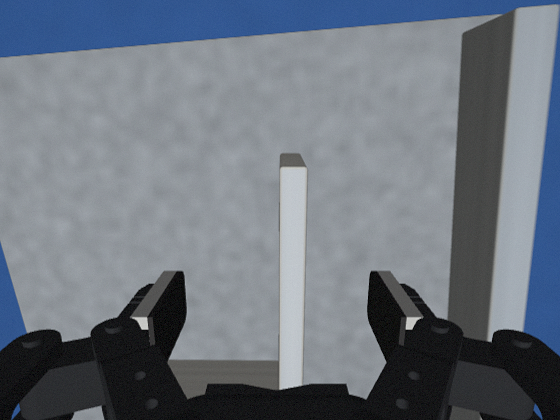

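The bracket leg at (293,165)-(290,390) stands between the pads, parallel to them and about 3 mm right of centre. I'll centre on it and close.

Emit:
move_arm([
  [0, 0.3, -0.2, 0, 0, 0, 0.7],
  [0, 0, 0, 0, 0, 0, -1],
  [0, 0, 0, 0, 0, 0, -1],
  [0, 0, 0, 0, 0, 0, -1],
  [0, 0, 0, 0, 0, 0, -1],
  [0, 0, 0, 0, 0, 0, -1],
  [0, 0, 0, 0, 0, 0, -1],
  [0, 0, 0, 0, 0, 0, -1],
  [0, 0, 0, 0, 0, 0, -1],
])

```text
time: 4.38
tool_pos: [0.5907, 0.177, 0.035]
tool_rot: [0.0, 0.626, 0.78, 0.0]
contact_force: [-0.3, 0.2, 4.0]
gripper_width: 0.082
grasp_force: 60.0
```

Run:
```python
from h import *
s=manip.state();print(s["gripper_width"],s["grasp_force"],s["contact_force"],pose()[0])
f=manip.grab_frame("wrist"); np.savez("w4.npz",**f)
t,R=pose();x=R.as_matrix()[:,0];print("toolx yaw",np.degrees(np.arctan2(x[1],x[0])))
```

```text
0.08211059001315624 60.03002107143402 [-0.32442203  0.16434861  4.04248644] [0.5907132  0.17700889 0.03503648]
toolx yaw 102.50306956034308
```

Emit:
move_arm([
  [0, 0, -0.8, 0, 0, 0, -1],
  [0, 0, 0, 0, 0, -6.7, -1],
  [0, 0, 0, 0, 0, -6.7, -1],
  [0, 0, 0, 0, 0, -6.7, -1],
  [0, 0, 0, 0, 0, -6.7, -1],
  [0, 0, 0, 0, 0, -6.7, -1],
  [0, 0, 0, 0, 0, -6.7, -1],
  [0, 0, 0, 0, 0, -6.7, -1],
  [0, 0, 0, 0, 0, -6.7, -1],
  [0, 0, 0, 0, 0, -6.7, -1],
  [0, 0, 0, 0, 0, -6.7, -1],
  [0, 0, 0, 0, 0, -6.7, -1],
  [0, 0, 0, 0, 0, -6.7, -1],
  [0, 0, 0, 0, 0, -6.7, -1],
  [0, 0, 0, 0, 0, -7, -1],
  [0, 0, 0, 0, 0, 0, -1],
  [0, 0, 0, 0, 0, 0, -1],
])

```text
time: 5.85
tool_pos: [0.5897, 0.1767, 0.0417]
tool_rot: [-0.001, -0.143, 0.99, -0.0]
contact_force: [0.0, -0.7, -1.9]
gripper_width: 0.085
grasp_force: 59.1
```

Run:
```python
from h import *
import cv2
f=manip.grab_frame("wrist"); np.savez("w5.npz",**f); cv2.imwrite("pics/w5.png",f["img"])
f=manip.grab_frame("side"); np.savez("s5.npz",**f); cv2.imwrite("pics/s5.png",cv2.resize(f["img"][200:330,190:370],None,fx=4,fy=4,interpolation=cv2.INTER_CUBIC))
t,R=pose();x=R.as_matrix()[:,0];print(t,"toolx yaw",np.degrees(np.arctan2(x[1],x[0])))
a=np.radians(16.65);ex=np.array([np.cos(a),np.sin(a)]);print(ex@(t[:2]-[.6509,.2007]))
```

```text
[0.58992864 0.17678995 0.04197593] toolx yaw -163.5363575916095
-0.06526582775219877
```

View pics/s5.png

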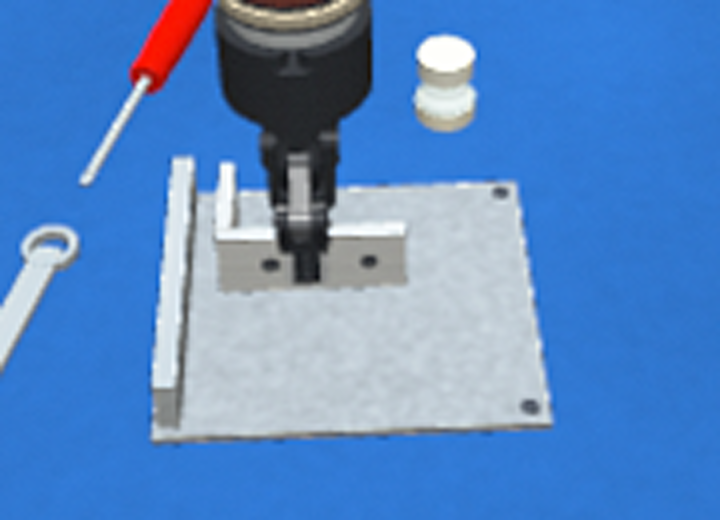

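The bracket is turned a quarter turn, with its short leg facing the fence and a gap of about 18 mm. I'll lower it and approach.

Emit:
move_arm([
  [0, 0, 0.3, 0, 0, -0.2, -1],
  [0, 0, 0.3, 0, 0, 0, -1],
  [-0.5, 0, 0, 0, 0, 0, -1],
  [-0.5, 0, 0, 0, 0, 0, -1],
  [-0.3, 0, 0, 0, 0, 0, -1],
  [-0.1, 0, 0, 0, 0, 0, -1],
  [0, 0, 0, 0, 0, 0, -1],
])

```text
time: 6.53
tool_pos: [0.6043, 0.181, 0.0364]
tool_rot: [0.0, -0.146, 0.989, 0.0]
contact_force: [-0.0, -0.6, -1.2]
gripper_width: 0.082
grasp_force: 59.1
```

Emit:
move_arm([
  [-0.1, 0, 0.05, 0, 0, 0, -1],
  [-0.1, 0, 0, 0, 0, 0, -1],
  [0, 0, 0, 0, 0, 0, -1],
])

```text
time: 6.78
tool_pos: [0.6056, 0.1815, 0.0357]
tool_rot: [-0.0, -0.146, 0.989, 0.0]
contact_force: [0.1, -0.2, -1.4]
gripper_width: 0.082
grasp_force: 59.1
```

Emit:
move_arm([
  [-0.1, 0, 0, 0, 0, 0, -1],
  [-0.1, 0, 0, 0, 0, 0, -1],
  [0, 0, 0, 0, 0, 0, -1],
])

```text
time: 7.03
tool_pos: [0.6059, 0.1817, 0.0354]
tool_rot: [-0.002, -0.146, 0.989, -0.0]
contact_force: [-6.5, -2.2, 2.1]
gripper_width: 0.085
grasp_force: 59.7
```

Emit:
move_arm([
  [-0.1, 0, 0, 0, 0, 0, -1],
  [-0.1, 0, 0, 0, 0, 0, -1],
  [0, 0, 0, 0, 0, 0, -1],
])

```text
time: 7.28
tool_pos: [0.606, 0.1817, 0.0352]
tool_rot: [-0.005, -0.146, 0.989, -0.001]
contact_force: [-13.6, -4.5, 7.2]
gripper_width: 0.082
grasp_force: 60.6
```

Run:
```python
from h import *
s=manip.state();print(s["ft_torque"],s["contact_force"])
t,R=pose();x=R.as_matrix()[:,0];print(t,np.degrees(np.arctan2(x[1],x[0])))
```

```text
[-0.6396135   1.72288344 -0.12819914] [-13.64401171  -4.5298909    7.17031186]
[0.60598719 0.18173988 0.0351834 ] -163.20147851143588
```

Emit:
move_arm([
  [0, 0, 0, 0, 0, 0, -0.3],
  [0, 0, 0, 0, 0, 0, -0.3],
  [0, 0, 0, 0, 0, 0, -0.3],
  [0, 0, 0, 0, 0, 0, -0.3],
  [0, 0, -1, 0, 0, 0, -0.3],
  [0, 0, -2, 0, 0, 0, -0.3],
  [0, 0, -4, 0, 0, 0, -0.3],
  [0, 0, -4, 0, 0, 0, -0.3],
  [0, 0, -4, 0, 0, 0, -0.3],
  [0, 0, -4, 0, 0, 0, -0.3],
  [0, 0, 0, 0, 0, 0, -0.3],
  [0, 0, 0, 0, 0, 0, -0.3],
])

```text
time: 8.28
tool_pos: [0.6117, 0.1831, 0.2316]
tool_rot: [0.005, -0.146, 0.989, 0.0]
contact_force: [0.6, 0.0, -0.9]
gripper_width: 0.354
grasp_force: 0.0
```

Run:
```python
from h import *
import cv2
f=manip.grab_frame("wrist"); np.savez("w6.npz",**f)
g=manip.grab_frame("side");
a=f["img"]; b=cv2.resize(g["img"][220:320,200:350],None,fx=2.4,fy=2.4)
c=np.zeros((600,800,3),np.uint8); c[:420,:560]=a; 
c[420:600,:270]=cv2.resize(b,(270,180)); cv2.imwrite("pics/w6.png",c); print(pose()[0],manip.state()["joint_pos"])
```

```text
[0.60913834 0.18257008 0.22568131] [ 1.74259800e-01  9.39577001e-02  1.61086164e+00 -2.64646935e-05
  1.43708329e+00 -1.68975933e+00]
```

View pics/w6.png

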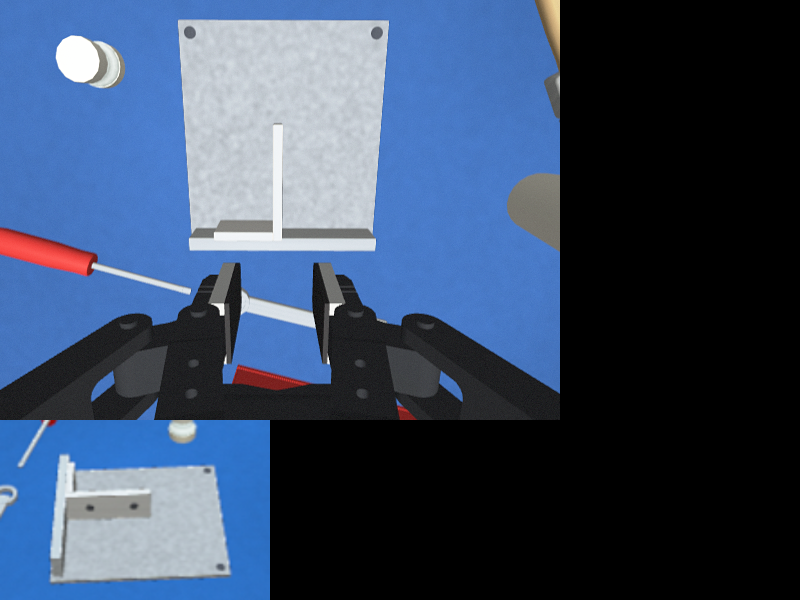

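The bracket's short leg lies flush on the fence (edge along row 238, columns 214 to 282), and the bracket stands free. Now I'll go to the block.

Emit:
move_arm([
  [1.68, -3.8, 0, 0, 0, -1.1, 0],
  [1.68, -3.8, 0, 0, 0, 0, 0],
  [1.68, -3.8, 0, 0, 0, 0, 0],
  [1.68, -3.8, 0, 0, 0, 0, 0],
  [1.68, -3.8, 0, 0, 0, 0, 0],
  [1.68, -3.8, 0, 0, 0, 0, 0],
  [1.68, -3.8, 0, 0, 0, 0, 0],
  [1.68, -3.8, 0, 0, 0, 0, 0],
  [1.68, -3.8, 0, 0, 0, 0, 0],
  [1.68, -3.8, 0, 0, 0, 0, 0],
  [0, 0, 2, 0, 0, 0, 0],
  [0, 0, 0, 0, 0, 0, 0],
  [0, 0, 0, 0, 0, 0, 0],
  [0, 0, 0, 0, 0, 0, 0],
])

```text
time: 9.55
tool_pos: [0.5651, -0.2292, 0.2045]
tool_rot: [-0.001, -0.156, 0.988, 0.001]
contact_force: [0.8, 0.9, 0.2]
gripper_width: 0.498
grasp_force: 0.0
```

Run:
```python
from h import *
import cv2
f=manip.grab_frame("wrist"); np.savez("w7.npz",**f)
print(pose()[0],manip.state()["joint_pos"])
a=proj(f,(.5575,-.23,.03)).astype(int); print(a)
x0,y0=max(a[0]-130,0),max(a[1]-100,0); print(x0,y0)
cv2.imwrite("pics/w7.png",cv2.resize(f["img"][y0:y0+195,x0:x0+260],None,fx=3,fy=3,interpolation=cv2.INTER_CUBIC))
```

```text
[ 0.56558284 -0.22924138  0.20543426] [-5.07056141e-01  4.99264231e-02  1.69160485e+00  2.04972072e-04
  1.40125490e+00 -2.39191973e+00]
[276 191]
146 91
```

View pics/w7.png

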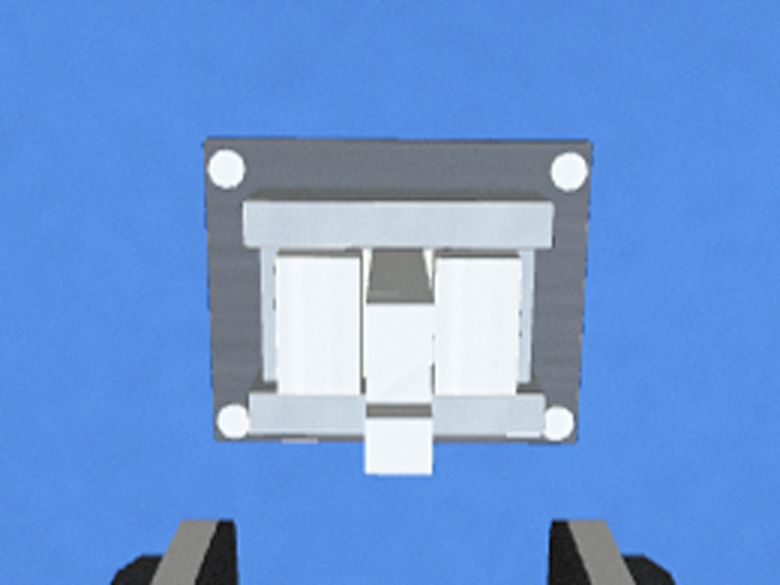

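The screws are at (227,168), (569,171), (234,421) and (557,423) in the crop. The block's prong tops run from v=303 to v=473 at u about 366 to 433.

Run:
```python
from h import *
W=np.load("w7.npz");W1=np.load("w1.npz")
F=lambda u,v:(146+u/3-.33,91+v/3-.33)
P=[(227,168),(569,171),(234,421),(557,423)]; Q=[(332,264),(232,251),(345,188),(240,175)]
sc=np.array([plane(W,F(*u),.009) for u in P]);print(sc.mean(0))
for a,b in [(1,0),(3,2),(3,1),(2,0)]: d=sc[b]-sc[a]; print(np.degrees(np.arctan2(d[1],d[0])),np.linalg.norm(d))
print("tri screws",[tri([(W,F(*p)),(W1,q)]).round(4) for p,q in zip(P,Q)])
for z in (.108,): 
    c=[plane(W,F(*u),z) for u in [(365,473),(432,473),(366,303),(433,303)]];print(np.round(c,4),np.mean(c,0))
    for a,b in [(0,1),(0,2),(1,3)]: d=c[b]-c[a]; print(np.degrees(np.arctan2(d[1],d[0])),np.linalg.norm(d))
print("prong near tri",tri([(W,F(398,446)),(W1,(293,245))]), tri([(W,F(398,446)),(W1,(289,275))]))
m=np.mean(c,0); print(togo([m[0],m[1],.086],np.radians(17.5-90)), pose()[0])
```

```text
[ 0.56061181 -0.22769877  0.009     ]
-72.58132435519234 0.09723823642048647
-72.48704584836902 0.09763705839577198
-162.42370691613962 0.07513444281850072
-162.72742651260089 0.07529506213052978
tri screws [array([ 0.5388, -0.2853,  0.0159]), array([ 0.5101, -0.1937,  0.0143]), array([ 0.6096, -0.263 ,  0.0139]), array([ 0.5804, -0.1716,  0.0149])]
[[ 0.5798 -0.2292  0.108 ]
 [ 0.5754 -0.2157  0.108 ]
 [ 0.5448 -0.2401  0.108 ]
 [ 0.5406 -0.2271  0.108 ]] [ 0.56012662 -0.22802699  0.108     ]
107.87827327283803 0.014187376273005087
-162.76558915366385 0.0366240223573928
-161.8485932793553 0.03662702063580477
prong near tri [ 0.57036104 -0.22494438  0.11271846] [ 0.56098441 -0.22687508  0.14030108]
(array([ 0.47,  0.27, 11.94]), [array([ 6.0000e-02,  9.0000e-02, -1.7951e+02]), array([ 0.06, -0.04,  0.49])], 1) [ 0.56558284 -0.22924138  0.20543426]
```

Emit:
move_arm([
  [0.47, 0.27, 0, 0, 0, 0.5, 0],
  [0, 0, 2.5, 0, 0, 0, 0],
  [0, 0, 2.5, 0, 0, 0, 0],
  [0, 0, 2.5, 0, 0, 0, 0],
  [0, 0, 2.5, 0, 0, 0, 0],
  [0, 0, 1.4, 0, 0, 0, 0],
  [0, 0, 0, 0, 0, 0, 0],
  [0, 0, 0, 0, 0, 0, 0],
  [0, 0, 0, 0, 0, 0, 0],
])

```text
time: 10.35
tool_pos: [0.5614, -0.2297, 0.0939]
tool_rot: [0.001, -0.151, 0.988, -0.001]
contact_force: [-0.5, -0.8, 0.9]
gripper_width: 0.499
grasp_force: 0.0
```

Run:
```python
from h import *
print(togo([.5601,-.2280,.086],np.radians(17.5-90)), pose()[0])
```

```text
(array([0.08, 0.21, 0.79]), [array([  0.19,   0.2 , 179.92]), array([-0.13,  0.12, -0.08])], 1) [ 0.56143283 -0.22972269  0.09390509]
```

Emit:
move_arm([
  [0.1, 0.2, 0.4, 0, 0, 0, 0],
  [0, 0, 0.3, 0, 0, 0, 0],
  [0, 0, 0, 0, 0, 0, -0.3],
  [0, 0, 0, 0, 0, 0, -1],
  [0, 0, 0, 0, 0, 0, -1],
  [0, 0, 0, 0, 0, 0, -1],
  [0, 0, 0, 0, 0, 0, -1],
  [0, 0, 0, 0, 0, 0, -1],
  [0, 0, 0, 0, 0, 0, -1],
])

```text
time: 11.1
tool_pos: [0.5589, -0.2281, 0.0852]
tool_rot: [0.0, -0.151, 0.989, -0.0]
contact_force: [-0.3, -0.4, 1.4]
gripper_width: 0.152
grasp_force: 59.4
```

Run:
```python
from h import *
s=manip.state();print(pose()[0],s["contact_force"],pose()[1].inv().apply(s["contact_force"]),s["gripper_width"],s["joint_pos"])
```

```text
[ 0.55891894 -0.22809878  0.085199  ] [-0.32915379 -0.36755313  1.37082276] [ 0.42353469 -0.2533878  -1.37076824] 0.15187216214789367 [-5.10577389e-01  1.57791730e-01  1.78981713e+00 -3.07736152e-04
  1.19320570e+00 -2.38485474e+00]
```

Emit:
move_arm([
  [0, 0.22, 0, 2, 0, 0, -1],
  [0, 0.34, 0, 3, 0, 0, -1],
  [0, 0.34, 0.01, 3, 0, 0, -1],
  [0, 0.34, 0.01, 3, 0, 0, -1],
  [0, 0, 0, 0, 0, 0, -1],
  [0, 0, 0, 0, 0, 0, -1],
])

```text
time: 11.6
tool_pos: [0.5557, -0.2178, 0.085]
tool_rot: [0.015, -0.151, 0.984, -0.098]
contact_force: [0.9, -7.0, 0.1]
gripper_width: 0.157
grasp_force: 59.5
```

```bash
cat >> h.py <<'E'
def tilt():
    t,R=pose(); s=manip.state(); M=R.as_matrix(); z=M[:,2]
    hx=np.array([np.cos(np.radians(17.5)),np.sin(np.radians(17.5)),0]); hy=np.array([-hx[1],hx[0],0])
    print("tilt to +y",np.degrees(np.arcsin(-z@hy)),"along x",np.degrees(np.arcsin(-z@hx)),"pivot rel holder",[(t+.064*z-[.5600,-.2283,0])@k for k in (hx,hy)],(t+.064*z)[2],"F tool",R.inv().apply(s["contact_force"]),"T",s["ft_torque"],s["gripper_width"])
E
python3 -c "from h import *;tilt()"
```

```text
tilt to +y 11.359505110777832 along x -0.03599181936610467 pivot rel holder [np.float64(-0.0008679357928545695), np.float64(-0.0013399524881674031)] 0.02230151828389694 F tool [ 1.25842449 -6.81950829  1.30733772] T [-1.27317553 -0.15239631 -0.0047888 ] 0.15668557000834563
```

Emit:
move_arm([
  [0, 0.34, 0.01, 3, 0, 0, -1],
  [0, 0.34, 0.01, 3, 0, 0, -1],
  [0, 0.34, 0.01, 3, 0, 0, -1],
  [0, 0.11, 0, 1, 0, 0, -1],
  [0, 0, 0, 0, 0, 0, -1],
  [0, 0, 0, 0, 0, 0, -1],
])

```text
time: 12.1
tool_pos: [0.5529, -0.2079, 0.0827]
tool_rot: [0.029, -0.149, 0.971, -0.183]
contact_force: [-0.6, -7.9, 3.1]
gripper_width: 0.155
grasp_force: 60.2
```

```bash
python3 -c "from h import *;tilt()"
```

```text
tilt to +y 21.351971395648036 along x -0.03160708817148008 pivot rel holder [np.float64(-0.0005805390590286716), np.float64(-0.0016737831872515514)] 0.023100192897685376 F tool [ 2.92195872 -7.92073141 -0.18428679] T [-1.30977544 -0.07117563 -0.07832466] 0.1546256553710629
```

Emit:
move_arm([
  [0, -0.34, 0.01, -3, 0, 0, -1],
  [0, -0.45, 0.03, -4, 0, 0, -1],
  [0, -0.45, 0.03, -4, 0, 0, -1],
  [0, -0.45, 0.03, -4, 0, 0, -1],
  [0, -0.45, 0.03, -4, 0, 0, -1],
  [0, -0.34, 0.01, -3, 0, 0, -1],
  [0, -0.34, 0.01, -3, 0, 0, -1],
  [0, -0.34, 0.01, -3, 0, 0, -1],
  [0, -0.34, 0.01, -3, 0, 0, -1],
  [0, 0, 0, 0, 0, 0, -1],
  [0, 0, 0, 0, 0, 0, -1],
])

```text
time: 13.02
tool_pos: [0.5627, -0.2383, 0.0849]
tool_rot: [-0.013, -0.15, 0.985, 0.088]
contact_force: [-1.4, 2.7, 8.9]
gripper_width: 0.153
grasp_force: 61.8
```

```bash
python3 -c "from h import *;tilt()"
```

```text
tilt to +y -10.18669855799725 along x -0.08488589744840809 pivot rel holder [np.float64(-0.00036858899955896624), np.float64(0.0009362420356962101)] 0.021863692011936636 F tool [ 0.54263177  4.53365477 -8.25608339] T [0.8514939  0.40359627 0.10132246] 0.15270717337673714
```

Emit:
move_arm([
  [0, -0.34, 0, -3, 0, 0, -1],
  [0, -0.34, 0, -3, 0, 0, -1],
  [0, -0.34, 0.01, -3, 0, 0, -1],
  [0, -0.22, 0, -2, 0, 0, -1],
  [0, 0, 0, 0, 0, 0, -1],
  [0, 0, 0, 0, 0, 0, -1],
])

```text
time: 13.52
tool_pos: [0.5663, -0.2495, 0.0821]
tool_rot: [-0.027, -0.149, 0.972, 0.182]
contact_force: [-1.1, 2.6, 8.9]
gripper_width: 0.157
grasp_force: 61.7
```

```bash
python3 -c "from h import *;tilt()"
```

```text
tilt to +y -21.200630111676013 along x -0.11546535274478494 pivot rel holder [np.float64(-0.00020436058062881293), np.float64(0.0009994371296147178)] 0.02240616084143144 F tool [ 0.25521211  5.84278939 -7.22882465] T [0.88172207 0.33898605 0.09343214] 0.15673735770827343
```

Emit:
move_arm([
  [0, 0.45, 0.01, 4, 0, 0, -1],
  [0, 0.45, 0.01, 4, 0, 0, -1],
  [0, 0.45, 0.01, 4, 0, 0, -1],
  [0, 0.45, 0.01, 4, 0, 0, -1],
  [0, 0.45, 0.01, 4, 0, 0, -1],
  [0, 0.13, 0, 1.2, 0, 0, -1],
  [0, 0, 0, 0, 0, 0, -1],
  [0, 0, 0, 0, 0, 0, -1],
])

```text
time: 14.18
tool_pos: [0.559, -0.2278, 0.0851]
tool_rot: [0.001, -0.151, 0.989, -0.001]
contact_force: [0.6, 0.1, 2.1]
gripper_width: 0.154
grasp_force: 61.3
```

```bash
python3 -c "from h import *;tilt()"
```

```text
tilt to +y 0.1103799701205328 along x -0.041257607094407664 pivot rel holder [np.float64(-0.000722725661691278), np.float64(0.0006842509633462096)] 0.021104736837543145 F tool [-0.5701974  -0.05171195 -2.10784906] T [ 0.11963526 -0.14483929  0.05176469] 0.15422824498572496
```

Both sides are rocked and the block is upright with little force on it. Now a gentle lift test.

Emit:
move_arm([
  [0, 0, -0.3, 0, 0, 0, -1],
  [0, 0, -0.3, 0, 0, 0, -1],
  [0, 0, -0.3, 0, 0, 0, -1],
  [0, 0, -0.3, 0, 0, 0, -1],
  [0, 0, 0, 0, 0, 0, -1],
])

```text
time: 14.6
tool_pos: [0.5587, -0.228, 0.097]
tool_rot: [0.0, -0.151, 0.989, -0.001]
contact_force: [0.8, -0.5, -3.7]
gripper_width: 0.159
grasp_force: 60.6
```

Emit:
move_arm([
  [0, 0, -0.3, 0, 0, 0, -1],
  [0, 0, -0.3, 0, 0, 0, -1],
  [0, 0, -0.3, 0, 0, 0, -1],
  [0, 0, 0, 0, 0, 0, -1],
])

```text
time: 14.93
tool_pos: [0.5592, -0.228, 0.1067]
tool_rot: [0.001, -0.151, 0.988, -0.002]
contact_force: [0.2, -0.5, -2.7]
gripper_width: 0.154
grasp_force: 60.6
```

Emit:
move_arm([
  [0, 0, -0.3, 0, 0, 0, -1],
  [0, 0, -0.3, 0, 0, 0, -1],
  [0, 0, -0.3, 0, 0, 0, -1],
  [0, 0, 0, 0, 0, 0, -1],
])

```text
time: 15.27
tool_pos: [0.5592, -0.228, 0.1158]
tool_rot: [0.001, -0.151, 0.988, -0.002]
contact_force: [0.1, 0.0, -4.0]
gripper_width: 0.152
grasp_force: 60.5
```

It comes up freely, with only the block's own weight on the wrist. I'll raise it another 4 cm.

Emit:
move_arm([
  [0, 0, -0.7, 0, 0, 0, -1],
  [0, 0, -0.7, 0, 0, 0, -1],
  [0, 0, -0.7, 0, 0, 0, -1],
  [0, 0, -0.7, 0, 0, 0, -1],
  [0, 0, -0.6, 0, 0, 0, -1],
  [0, 0, -0.4, 0, 0, 0, -1],
  [0, 0, 0, 0, 0, 0, -1],
  [0, 0, 0, 0, 0, 0, -1],
  [0, 0, 0, 0, 0, 0, -1],
  [0, 0, 0, 0, 0, 0, -1],
  [0, 0, 0, 0, 0, 0, -1],
  [0, 0, 0, 0, 0, 0, -1],
])

```text
time: 16.27
tool_pos: [0.5584, -0.2276, 0.1523]
tool_rot: [-0.0, -0.151, 0.988, -0.001]
contact_force: [-0.3, -0.3, -3.5]
gripper_width: 0.159
grasp_force: 60.6
```

Run:
```python
from h import *
import cv2
tilt();g=manip.grab_frame("side");cv2.imwrite("pics/end.png",cv2.resize(g["img"][90:320,190:390],None,fx=2.5,fy=2.5,interpolation=cv2.INTER_CUBIC))
```

```text
tilt to +y 0.16697501497674702 along x 0.03197632374717889 pivot rel holder [np.float64(-0.0013109781926811143), np.float64(0.0009644125036706666)] 0.08827429903688525 F tool [ 0.38750031 -0.18782243  3.48560091] T [-0.02937227  0.02854692 -0.01877207] 0.15870521235805013
```

View pics/end.png

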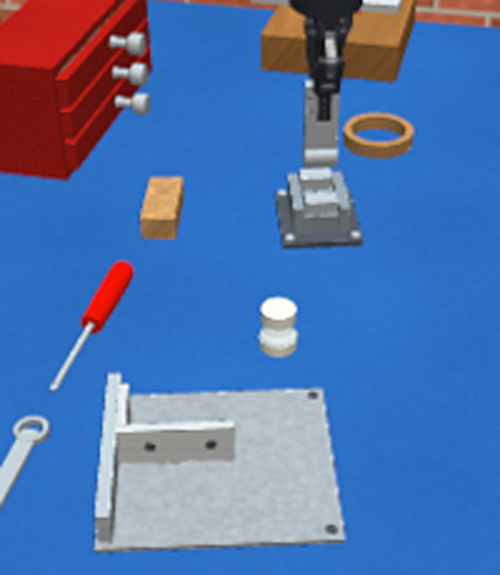

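The block hangs upright over the holder at (320,150) in the crop, with its underside about 75 mm above the bench. The bracket is flush on the fence at (120,410) and the bystanders look untouched, so I'm handing in.

```bash
python3 -c "from plant import manip; print(manip.job_done())"
```

```text
the job is handed in; nothing more can be done
None
```

I handed the job in at about 16 s: the bracket's short leg looks flush against the fence and released, both jaws were rocked back, and the block is held upright with its underside about 75 mm above the bench; the system returned no verdict.

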